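# Clear a jammed slide box from the feed chute

### The job

A microscope-slide box has jammed under the lips at the low end of the sloping chute. Gently nudge it back up the chute until it comes clear of the lips and up against the stop bar, then lift it out and set it down, flat and lid up, in the middle of the balance pan and let go. Do not drop it, and leave the other box waiting on the chute and the two bottles where they stand.

Things in the scene. Friction and masses are not known exactly. Their poses are not given: they have to be found in the camera images.
- lane: Aluminium chute sloping 14 degrees (0.244 rad). Origin: middle of the open low end, on the chute floor, 45 mm above the bench. x runs up the slope along the floor (0 to 400 mm), y across, z square off the floor. Floor 56 mm wide between side rails 6 mm thick, rising 10 mm above it. Nothing stands in the way below or just beyond the low end. A freed box stays where it is left on the slope.
- lips_end (a point): Point on the chute floor's midline, 175 mm up the chute, where the lips end; axes as the chute's. Steel lips overhang both sides from 30 to 175 mm up the chute, 29.5 mm above the floor, 4 mm thick (top at 33.5 mm). Between them an open slot 40 mm wide runs along the middle; shut fingers pass along it. Above 175 mm the chute is open over the rails.
- catch (a joint): Sprung catch pin, 9 mm across, in the chute floor on the midline 130 mm up; value = how far (m) it stands out, 0 flush, 0.006 full up. It presses up with 6 to 8 N and pinches the box against the lips: about 6 to 12 N along the slope slides it; if it binds, back off a little and nudge again. Once the box's low end has passed, the pin springs up behind it and 1 to 3 N is enough.
- stop_bar: Steel bar across the chute floor, 8 mm thick along the slope, 54 mm wide, 14 mm high; origin on the floor, midway across, on its low face (the one the freed box comes up against); axes as the chute's. Set 275 to 300 mm up the chute. It is rigid: the push rises sharply on it. The box must never be driven against it with more than 40 N: come up to it slowly (10 mm/s) and stop as soon as it is felt.
- box_c (a point): Centre of the jammed slide box, closed white plastic, 88 x 52 x 28 mm (x long, up the slope; y wide; z up through the lid), 0.11 to 0.22 kg. It lies lengthways wholly under the lips, its low end face 58 to 84 mm up the chute. Glass inside: squeeze it with 25 N or less (two pads together never over 60 N).
- next_c (a point): Centre of the next slide box, of the same size, waiting on the chute on the upper side of the stop bar. Not to be moved (15 mm at most).
- pan (a point): Centre of the top face of the balance's round steel pan, 140 mm across, 74 mm above the bench; z up. The balance is 260 x 190 mm with its top 58 mm above the bench; it is fixed, and its keypad end is to -x of this point.
- bottle_a: White plastic bottle, 56 mm across, 120 mm tall, standing on the bench beyond the chute; origin under its base. Leave standing (30 mm at most).
- bottle_b: Amber bottle, 56 mm across, 120 mm tall, standing on the bench beyond and between chute and balance; origin under its base. Leave standing (30 mm at most).
- box: The same jammed box; origin at the centre of its underside, axes as for its centre.
There are look-alikes about, which are no part of the job. Leave any red look-alike of the box alone.

How it is judged (in metres and radians):
On the way, in this order (a step that is already met when the one before it is completed fails the run):
1. the box is nudged clear of the lips and touches the stop bar (contact force between box and stop_bar above 0.5 N and x of box_c in the frame of lane above 0.2185 m).
2. the box is lifted out of the chute, at least 60 mm off its floor (z of box_c in the frame of lane above 0.06 m), for 0.1 s.
At the end, for the whole second after the job is handed in: The jammed box rests flat (within 0.06 rad) and lid up on the balance pan, its centre within 25 mm of the pan's centre, released and at rest (horizontal distance between box_c and pan below 0.025 m and z of box_c in the frame of pan between 0.01 and 0.018 m and angle between box_c's own z axis and vertical below 0.06 rad and linear speed of box below 0.02 m/s); the robot touches nothing.
It fails at once if the fingers press on the box with more than 60 N in all (30 N a pad) (contact force between the fingers and box above 60 N).
It fails at once if the box is driven against the stop bar with more than 40 N (contact force between box and stop_bar above 40 N).
It fails at once if the box is dropped or flung (faster than 0.5 m/s with no finger on it) (contact force between the fingers and box below 0.05 N and linear speed of box above 0.5 m/s).
It fails at once if the waiting box is moved more than 15 mm (distance of next_c from where it was at the start of the episode above 0.015 m).
It fails at once if a bottle is moved more than 30 mm (distance of any of bottle_a, bottle_b from where it was at the start of the episode above 0.03 m).
It also fails if it takes over 72 s, if anything falls off the work surface, if the arm or the gripper's body presses on something with over 40 N, if the wrist force passes 120 N, or if a joint passes its speed limit or range.

### The arm

A 6-joint arm with a two-finger parallel gripper is mounted at the origin on the work surface. World frame = base frame: x ahead of the robot, y to its left, z up, the work surface at z = 0. Lengths are in mm, angles in rad, forces in N, time in s.
With the tool pointing down it reaches from about 225 to 875 mm from the base axis. Payload 3.4 kg.
Tool frame: the origin (TCP) lies on the centre line of the jaws, within the pads' length; the fingertips stand manip.tip_reach ahead of it and the grasp point (between the pads) lies 11 mm behind it (manip.tip_reach is the distance from the TCP to the fingertips, in mm); z points along the fingers, y is the line along which they close (so a half turn about z gives the same grasp; the last joint's range is limited). The gripper opens to 85 mm and grips with 20 to 120 N. Pads are 22 mm wide; open, the fingers measure 114 mm over their backs; the gripper's body (76 mm by 85 mm) begins 54 mm behind the grasp point. The pads swing forward as they close: fully open they stand 13 mm farther back than shut.
Start: joints at [1.1, 0.276, 1.505, -0, 1.361, -0.121], TCP at [197.076, 540.206, 239.328] pointing down, gripper open.
Joint ranges: [-2.89, 2.89], [-0.75, 2.08], [0.22, 2.7], [-1.18, 4.32], [0.11, 2.71], [-2.7, 2.7]. Speed limits (rad/s): [2.57, 2.57, 3.14, 3.14, 3.14, 3.14].

### API

Orientations are given as [roll, pitch, yaw] about the fixed x, y, z axes, in that order (R = Rz(yaw) Ry(pitch) Rx(roll)).
In Python, from station import status, snapshot, manip gives the robot as it stands.
- The arm moves only by the shell command python3 -m handwheel 'ROWS' [FORCE]. ROWS is JSON, one flat list of numbers, 7 for each row, row after row: the turn, a rotation vector about the world's x, y, z in rad, then the shift along the world's x, y, z in m, then the finger opening in m, from 0 to 0.0854. A call has 1 to 5 rows; each row shifts and turns the commanded pose from where the row before left it; what a row does not reach is not made up. A row lasts 1/12 s, in which the tool goes at most 41.7 mm and 7.16 degrees, less where a joint would pass 70% of its speed; a pose out of reach is approached as far as the arm can. A call is refused whole if a number of a shift passes 0.0417 or a number of a turn 0.125, either way. A call with a gripper value outside its range is refused whole. The fingers move at their own pace and stop on an object; FORCE is the grip in N (left out, the last holds). Time passes only in rows, so rows that do not move let the fingers close. It gives the time, the measured TCP pose, the force, the opening and the grip force at its end, in the units of the state.
- status.sense(): the state, without advancing time (a new reading comes with each control period).
- snapshot(name): name is "side" or "top" or "wrist"; returns a dict with "frame" (480x640x3 uint8, red, green, blue), "intrinsics" (3x3 intrinsics, pixels), "rvec" (rotation vector, rad) and "tvec" (3), from world to camera coordinates, as OpenCV has them; the wrist camera has in their place "T_tool_cam" (4x4, takes a point from camera to tool coordinates, whose origin is the TCP and whose axes are the flange's). Camera axes: x right, y down, z forward; pixel columns grow to the right and rows downward; lengths in mm; the calibration is good to about 2 mm. A picture is of the moment at which its call begins: read the wrist's pose just before it. There is no depth.
- manip.close_job(): hands the job in; it is judged then, once.
The state is a dict: "t": time; "joint_positions": joint angles; "dq": joint speeds; "joint_efforts": joint torques, N m; "tool_pos": TCP position; "orientation": TCP orientation; "contact_force": force on the tool from outside, world axes, zero at the start; "ft_torque": the same for the moment, N m; "opening": opening from 0.0 (shut) to 1.0 (fully open); "grip_force": force on a finger pad.
Only numpy, scipy, OpenCV 4.12 (cv2) and the standard library are available. Lean on these libraries where they do the work, as an engineer would, in place of code of your own. Each camera call takes 0.05 s, during which the arm holds its last target. There are 200 camera calls.

## Working session

There is one attempt and no reset: what is moved stays moved. The work goes in short steps, Python scripts to look and compute and a shell command to move; the robot and the scene stay as the last step left them, time stands still between calls to the robot, and variables do not carry over. Pictures are saved under pics/ and viewed, at most 10 in all, crops included, and the job is handed in when it is done.

```bash
mkdir -p pics; ls
python3 - <<'E'
from station import status, snapshot, manip
import cv2,json,numpy as np
s=status.sense();print(s);print(manip.tip_reach)
cal={}
for n in("side","top"):
    d=snapshot(n);cv2.imwrite(f"pics/{n}.png",d["frame"][:,:,::-1])
    cal[n]={k:np.array(d[k]).tolist() for k in("intrinsics","rvec","tvec")}
json.dump(cal,open("cal.json","w"));print(cal)
E
```

```text
pics
{'t': 0.0, 'joint_positions': array([ 1.10001480e+00,  2.76529484e-01,  1.50612593e+00, -5.59031736e-06,
        1.36071115e+00, -1.21007500e-01]), 'dq': array([ 0.00057218, -0.00020678, -0.0001897 ,  0.00014715,  0.00162133,
       -0.00086559]), 'joint_efforts': array([-4.07856969e-04, -4.16768610e+01, -2.45810813e+01, -3.76528760e-04,
        1.09673876e-02, -1.78997971e-05]), 'tool_pos': array([196.81693032, 539.71181703, 238.47993596]), 'orientation': array([-3.13983105e+00, -2.08707712e-04,  2.79181961e+00]), 'contact_force': array([ 0.16908784,  0.41034753, -0.43067755]), 'ft_torque': array([-0.0022854 ,  0.02391156,  0.02970958]), 'grip_force': 0.0, 'opening': 1.001128837927606}
8.0
{'side': {'intrinsics': [[495.26565669587706, 0.0, 315.08040555044994], [0.0, 495.26565669587706, 242.97796794928078], [0.0, 0.0, 1.0]], 'rvec': [2.290607925842513, -0.21775622334206274, 0.12374791153373811], 'tvec': [-646.487314721651, 110.66328156105294, 1311.2277363513083]}, 'top': {'intrinsics': [[474.75156233879534, 0.0, 323.6284877511922], [0.0, 474.75156233879534, 239.43238105532396], [0.0, 0.0, 1.0]], 'rvec': [2.1655709701514754, -2.1342800259163095, 0.11870045493089182], 'tvec': [-41.95138202825493, 657.3833503511019, 1124.7836519623868]}}
```

View pics/top.png

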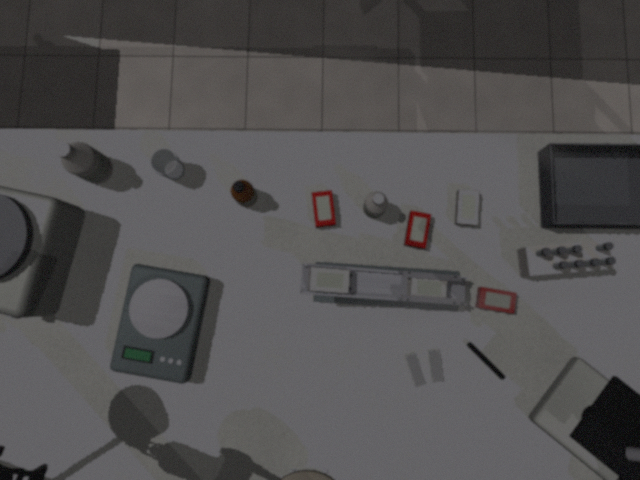

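View pics/side.png

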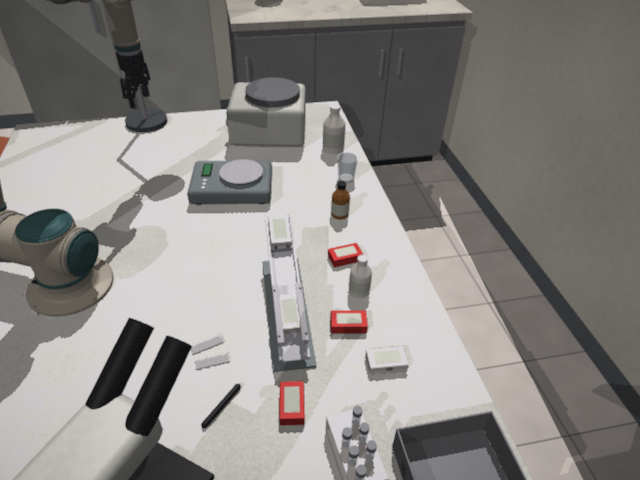

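```bash
python3 - <<'E'
import cv2
t=cv2.imread("pics/top.png")[250:320,290:490];s=cv2.imread("pics/side.png")[205:375,250:330]
t=cv2.convertScaleAbs(t,alpha=1.5)
cv2.imwrite("pics/topc.png",cv2.resize(t,None,fx=4,fy=4,interpolation=cv2.INTER_CUBIC))
cv2.imwrite("pics/sidec.png",cv2.resize(cv2.rotate(s,cv2.ROTATE_90_CLOCKWISE),None,fx=4.5,fy=4.5,interpolation=cv2.INTER_CUBIC))
E
cat > h.py <<'E'
import numpy as np,cv2,json
from scipy.spatial.transform import Rotation as R
cal=json.load(open("cal.json"))
def proj(n,P):
    c=cal[n];return cv2.projectPoints(np.array(P,float).reshape(-1,3),np.array(c["rvec"]),np.array(c["tvec"]),np.array(c["intrinsics"]),None)[0].reshape(-1,2)
def back(n,uv,z):
    c=cal[n];Rm=cv2.Rodrigues(np.array(c["rvec"]))[0];C=-Rm.T@np.array(c["tvec"])
    d=Rm.T@np.linalg.inv(np.array(c["intrinsics"]))@np.array([*uv,1.]);return C+d*(z-C[2])/d[2]
def laneT(x,y,yaw):  # lane->world
    T=np.eye(4);T[:3,:3]=(R.from_euler('z',yaw)*R.from_euler('y',-0.2443)).as_matrix();T[:3,3]=[x,y,45];return T
E
python3 -c "
from h import *
print(proj('top',[[197,540,239],[0,0,0],[0,0,300]]),proj('side',[[197,540,239],[0,0,0]]))
for p in((471,296),(303,278),(158,308)): print(back('top',p,74), back('top',p,45))
"
```

```text
[[ 23.45210281 458.49367531]
 [305.92154106 516.90242793]
 [297.18165919 595.26160508]] [[140.85994277 103.51539201]
 [ 70.89478043 284.77675034]]
[ 525.09956109 -379.78460822   74.        ] [ 525.41820288 -388.28477678   45.        ]
[561.28558615  14.41536888  74.        ] [562.53841724  16.09198545  45.        ]
[485.79700445 354.42135429  74.        ] [485.10099962 364.8756676   45.        ]
```

View pics/topc.png

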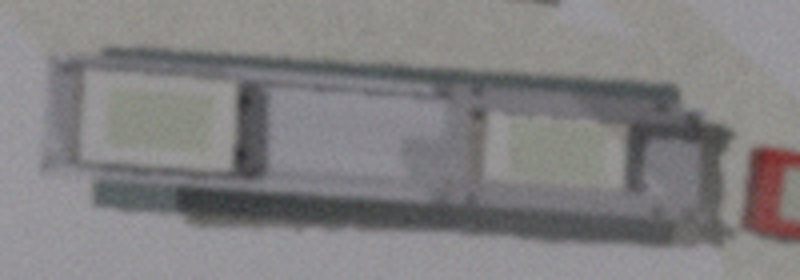

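View pics/sidec.png

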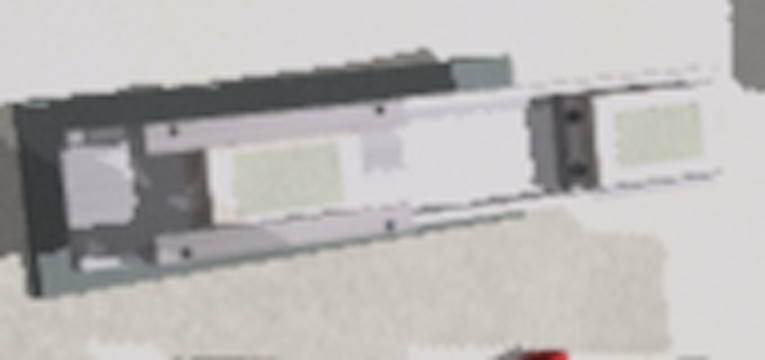

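```bash
cat > fit.py <<'E'
from h import *
from scipy.optimize import least_squares
S=lambda a,b:(250+b/4.5,374-a/4.5)
T_=lambda a,b:(290+a/4,250+b/4)
side=[((30,34,33.5),S(145,127)),((30,20,33.5),S(150,152)),((175,34,33.5),S(400,97)),((175,20,33.5),S(405,122)),((175,-20,33.5),S(405,208)),((175,-34,33.5),S(410,232)),((30,-20,33.5),S(155,240)),((30,-34,33.5),S(158,265))]
top=[((400,34,10),T_(42,172)),((400,-34,10),T_(55,57)),((175,-34,33.5),T_(482,85)),((175,34,33.5),T_(470,200))]
def res(p):
    T=laneT(*p);f=lambda L:[T[:3,:3]@np.array(a,float)+T[:3,3] for a,_ in L]
    return np.r_[(proj('side',f(side))-[b for _,b in side]).ravel(),(proj('top',f(top))-[b for _,b in top]).ravel()]
r=least_squares(res,[525,-380,1.65],loss='soft_l1',x_scale=[1,1,.01]);print(r.x,np.round(res(r.x).reshape(-1,2),1).tolist())
T=laneT(*r.x);np.save('lane.npy',T)
# lane-plane coordinates of pixels
def onplane(n,uv,z):
    f=lambda q:proj(n,T[:3,:3]@np.array([q[0],q[1],z])+T[:3,3])[0]-uv
    return np.round(least_squares(f,[150,0]).x,1)
print('box low top edge side',onplane('side',S(210,190),28),'top',onplane('top',T_(632,155),28))
print('box high side',onplane('side',S(362,170),28),'top',onplane('top',T_(482,148),28))
print('stopbar low side top-edge',onplane('side',S(555,145),14),'bottom',onplane('side',S(532,145),0),'top',onplane('top',T_(268,128),14))
print('next low',onplane('side',S(597,142),28),onplane('top',T_(240,130),28),'hi',onplane('top',T_(80,115),28))
E
python3 fit.py
```

```text
[ 538.15680225 -373.47684703    1.5209368 ] [[-0.1, 1.2], [0.7, 1.6], [0.5, 0.1], [0.9, 0.6], [-1.2, -1.0], [-0.7, -0.4], [-0.7, 0.7], [0.1, 0.7], [0.6, 0.8], [-0.5, -1.4], [-7.8, -1.0], [-6.2, 0.5]]
box low top edge side [65.7 -1.1] top [58.6 -0.2]
box high side [151.9  -0.5] top [151.9   2.2]
stopbar low side top-edge [281.9  -0.7] bottom [ 2.758e+02 -1.000e-01] top [275.2  -0.6]
next low [300.7  -1. ] [295.5   2.2] hi [386.    0.6]
```

```bash
sed -i 's/T_(482,85)/T_(455,85)/;s/T_(470,200)/T_(443,200)/' fit.py; python3 fit.py
python3 - <<'E'
from h import *
T=np.load('lane.npy')
for p in((100,0,150),(20,0,80),(40,0,20),(235,0,20)): print(p,T[:3,:3]@np.array(p)+T[:3,3])
print(R.from_matrix(T[:3,:3]@np.diag([1,-1,-1])).as_euler('xyz'))
# pan from both views
from scipy.optimize import least_squares
def pan(P):
    a=np.linspace(0,2*np.pi,4,endpoint=False);return P
for uv in((158.5,308.5),): print('pan top',back('top',uv,74))
print('pan side',back('side',(241.5,174),74))
E
python3 -m handwheel '[0,0,-0.12,0.015,-0.038,0,0.03, 0,0,-0.12,0.015,-0.038,0,0.03, 0,0,-0.12,0.015,-0.038,0,0.03, 0,0,-0.12,0.015,-0.038,0,0.03, 0,0,-0.12,0.015,-0.038,0,0.03]'
```

```text
[ 538.11352464 -372.7062255     1.52024987] [[-0.2, 0.9], [0.7, 1.3], [0.5, -0.1], [0.9, 0.4], [-1.3, -1.2], [-0.7, -0.6], [-0.7, 0.4], [0.0, 0.4], [0.2, 0.7], [-0.8, -1.5], [-1.4, -1.0], [0.2, 0.4]]
box low top edge side [65.1 -1.2] top [57.8 -0.3]
box high side [151.3  -0.5] top [151.1   2.2]
stopbar low side top-edge [281.3  -0.7] bottom [275.2  -0. ] top [274.4  -0.5]
next low [300.1  -0.9] [294.7   2.3] hi [385.3   0.7]
(100, 0, 150) [ 541.18286958 -312.034702    214.73374843]
(20, 0, 80) [ 538.11635222 -372.65033299  127.46209352]
(40, 0, 20) [ 539.83009575 -338.77488635   74.08122431]
(235, 0, 20) [ 549.38991064 -149.80670423  121.24727232]
[ 3.14159265 -0.2443      1.52024987]
pan top [484.65171195 353.17023695  74.        ]
pan side [485.24045513 334.95563059  74.        ]
t: 0.52
tool_pos: [272.0, 348.3, 238.9]
orientation: [-3.141, 0.0, 2.187]
contact_force: [0.7, -0.4, 0.8]
opening: 0.349
grip_force: 0.0
```

```bash
M="python3 -m handwheel"
$M '[0,0,-0.111,0.015,-0.037,0,0, 0,0,-0.111,0.015,-0.037,0,0, 0,0,-0.111,0.015,-0.037,0,0, 0,0,-0.111,0.015,-0.037,0,0, 0,0,-0.111,0.015,-0.037,0,0]' >/dev/null
$M '[0,0,-0.111,0.015,-0.037,0,0, 0.122,-0.006,0,0.015,-0.037,0,0, 0.122,-0.006,0,0.015,-0.037,0,0, 0,0,0,0.015,-0.037,0,0, 0,0,0,0.015,-0.037,0,0]' >/dev/null
$M '[0,0,0,0.015,-0.037,0,0, 0,0,0,0.015,-0.037,0,0, 0,0,0,0.015,-0.037,0,0, 0,0,0,0.015,-0.037,0,0, 0,0,0,0.015,-0.037,0,0]' >/dev/null
$M '[0,0,0,0.015,-0.037,0,0, 0,0,0,0.015,-0.037,0,0, 0,0,0,0,0,0,0]'
python3 - <<'E'
from station import status, snapshot
import cv2,json,numpy as np
s=status.sense();d=snapshot("wrist")
cv2.imwrite("pics/w1.png",d["frame"][:,:,::-1])
json.dump({"K":np.array(d["intrinsics"]).tolist(),"T":np.array(d["T_tool_cam"]).tolist(),"p":s["tool_pos"].tolist(),"o":s["orientation"].tolist()},open("w1.json","w"))
print(s["orientation"],np.round(d["T_tool_cam"],3))
E
```

```text
t: 2.02
tool_pos: [520.3, -264.0, 236.2]
orientation: [-3.132, -0.167, 1.521]
contact_force: [0.6, -0.8, 0.9]
opening: 0.002
grip_force: 0.0
[-3.13227656 -0.16677061  1.5207276 ] [[ 1.00000e-03 -9.64000e-01 -2.67000e-01  6.68460e+01]
 [ 1.00000e+00  0.00000e+00  0.00000e+00  5.42000e-01]
 [-0.00000e+00 -2.67000e-01  9.64000e-01 -1.35231e+02]
 [ 0.00000e+00  0.00000e+00  0.00000e+00  1.00000e+00]]
```

View pics/w1.png

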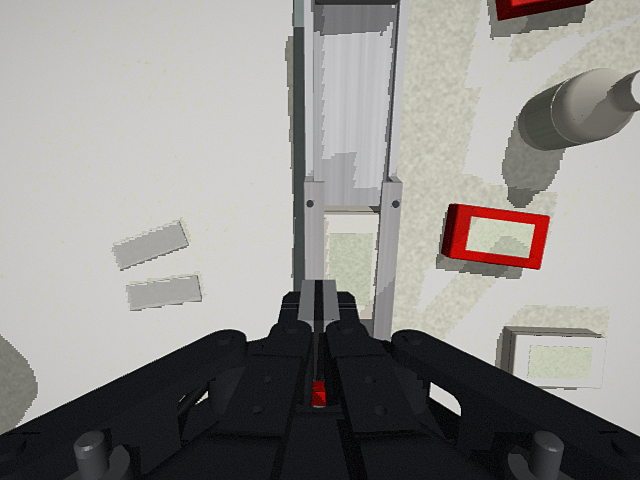

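```bash
cat >> h.py <<'E'
def wcam(f):
    d=json.load(open(f));T=np.eye(4);T[:3,:3]=R.from_euler('xyz',d['o']).as_matrix();T[:3,3]=d['p']
    C=np.linalg.inv(T@np.array(d['T']));cal[f]={'intrinsics':d['K'],'rvec':R.from_matrix(C[:3,:3]).as_rotvec(),'tvec':C[:3,3]};return f
E
cat > fit2.py <<'E'
exec(open('fit.py').read().split("r=least")[0])
w=wcam('w1.json')
W=[((175,34,33.5),(304,178)),((175,-34,33.5),(403,178)),((175,20,33.5),(323,180)),((175,-20,33.5),(383,180))]
def res2(p):
    T=laneT(*p);return np.r_[res(p),2*(proj(w,[T[:3,:3]@np.array(a,float)+T[:3,3] for a,_ in W])-[b for _,b in W]).ravel()]
r=least_squares(res2,[538,-373,1.52],loss='soft_l1',x_scale=[1,1,.01]);print(r.x,np.round(res2(r.x).reshape(-1,2),1).tolist())
T=laneT(*r.x);np.save('lane.npy',T)
exec("def onplane"+open('fit.py').read().split("def onplane")[1])
print('wrist box hi top',onplane(w,(350,212),28),'stop low bottom?',onplane(w,(357,5),14),'rails',onplane(w,(305,100),10),onplane(w,(401,100),10),'lip start',onplane(w,(380,338),33.5))
for p in((35,0,80),(35,0,20),(100,0,20),(180,0,20)): print(p,T[:3,:3]@np.array(p)+T[:3,3])
E
python3 fit2.py
```

```text
[ 538.54969572 -371.46701054    1.5204427 ] [[-0.1, 0.4], [0.8, 0.8], [0.6, -0.5], [1.0, 0.0], [-1.2, -1.6], [-0.6, -1.0], [-0.6, -0.0], [0.1, -0.1], [-0.3, 0.5], [-1.4, -1.7], [-2.0, -1.2], [-0.3, 0.2], [0.1, 2.7], [-0.4, 3.1], [2.6, -1.2], [-1.2, -0.9]]
box low top edge side [64.  -0.8] top [56.4  0.1]
box high side [ 1.502e+02 -1.000e-01] top [149.8   2.5]
stopbar low side top-edge [280.3  -0.4] bottom [274.1   0.3] top [ 2.73e+02 -2.00e-01]
next low [299.1  -0.6] [293.4   2.6] hi [384.   1.]
wrist box hi top [150.1   1.2] stop low bottom? [283.6  -0.4] rails [226.5  33.7] [226.5 -33.5] lip start [ 46.2 -25.6]
(35, 0, 80) [ 539.28507997 -356.87496194  131.09025106]
(35, 0, 20) [ 540.01553483 -342.3807262    72.87183846]
(100, 0, 20) [ 543.18999378 -279.39071887   88.59385446]
(180, 0, 20) [ 547.09702019 -201.86455601  107.94402801]
```

```bash
M="python3 -m handwheel"
$M '[0.077,-0.004,0,0.004,-0.019,-0.021,0, 0,0,0,0.004,-0.019,-0.021,0, 0,0,0,0.004,-0.019,-0.021,0, 0,0,0,0.004,-0.018,-0.021,0, 0,0,0,0.003,-0.018,-0.021,0]' >/dev/null
$M '[0,0,0,0,0,0,0]'
cat > lf.py <<'E'
from h import *
from station import status
s=status.sense();T=np.load('lane.npy');Rm=T[:3,:3]
print('t %.2f lane'%s['t'],np.round(Rm.T@(s['tool_pos']-T[:3,3]),1),'F',np.round(Rm.T@s['contact_force'],1),'ori',np.round(s['orientation'],3))
E
python3 lf.py
```

```text
t: 2.57
tool_pos: [534.9, -350.2, 128.2]
orientation: [-3.125, -0.252, 1.522]
contact_force: [-0.4, -0.5, -0.8]
opening: -0.004
grip_force: 0.0
t 2.57 lane [40.6  4.7 75.6] F [-0.7  0.4 -0.6] ori [-3.125 -0.252  1.522]
```

```bash
M="python3 -m handwheel"
$M '[-0.009,-0.015,-0.004,0.0045,-0.003,-0.001,0, 0,0,0,0.0002,0.004,-0.0155,0, 0,0,0,0.0002,0.004,-0.0155,0, 0,0,0,0.0002,0.0035,-0.0145,0, 0,0,0,0.0001,0.0018,-0.008,0]' >/dev/null
$M '[0,0,0,0,0,0,0]' >/dev/null; python3 lf.py
```

```text
t 3.07 lane [41.8 -1.1 24.1] F [-0.1  0.5 -0.2] ori [ 3.137 -0.242  1.526]
```

```bash
M="python3 -m handwheel"
$M '[0,0,0,-0.001,0.001,-0.004,0, 0,0,0,0.0001,0.0015,0.0004,0, 0,0,0,0.0001,0.0015,0.0004,0, 0,0,0,0.0001,0.0015,0.0004,0, 0,0,0,0.0001,0.0015,0.0004,0]' >/dev/null;python3 lf.py
$M '[0,0,0,0.0001,0.0015,0.0004,0, 0,0,0,0.0001,0.0015,0.0004,0, 0,0,0,0.0001,0.0015,0.0004,0]' >/dev/null;python3 lf.py
```

```text
t 3.48 lane [45.8 -1.1 21.6] F [-0.6 -0.4 -0.7] ori [ 3.135 -0.24   1.525]
t 3.73 lane [50.5 -0.9 21. ] F [-0.3 -0.9 -0.1] ori [ 3.136 -0.24   1.525]
```

```bash
M="python3 -m handwheel"
for i in 1 ; do
$M '[0,0,0,0.0001,0.0015,0.0004,0, 0,0,0,0.0001,0.0015,0.0004,0, 0,0,0,0.0001,0.0015,0.0004,0]' >/dev/null;python3 lf.py; done
$M '[0,0,0,0.0001,0.0015,0.0004,0, 0,0,0,0.0001,0.0015,0.0004,0, 0,0,0,0.0001,0.0015,0.0004,0]' >/dev/null;python3 lf.py
$M '[0,0,0,0.0001,0.0015,0.0004,0, 0,0,0,0.0001,0.0015,0.0004,0]' >/dev/null;python3 lf.py
```

```text
t 3.98 lane [51.  -1.1 21.2] F [-9.2 -0.2 -3.1] ori [ 3.135 -0.232  1.526]
t 4.23 lane [55.  -1.4 21.2] F [-11.1   0.2  -3.3] ori [ 3.135 -0.231  1.525]
t 4.40 lane [58.  -1.5 21.3] F [-10.8  -0.6  -3.9] ori [ 3.135 -0.231  1.525]
```

```bash
M="python3 -m handwheel"
$M '[0,0,0,0,0.0015,0.0004,0, 0,0,0,0,0.0015,0.0004,0, 0,0,0,0,0.0015,0.0004,0, 0,0,0,0,0.0015,0.0004,0, 0,0,0,0,0.0015,0.0004,0]' >/dev/null;python3 lf.py
$M '[0,0,0,0,0.0015,0.0004,0, 0,0,0,0,0.0015,0.0004,0, 0,0,0,0,0.0015,0.0004,0, 0,0,0,0,0.0015,0.0004,0, 0,0,0,0,0.0015,0.0004,0]' >/dev/null;python3 lf.py
$M '[0,0,0,0,0.0015,0.0004,0, 0,0,0,0,0.0015,0.0004,0, 0,0,0,0,0.0015,0.0004,0, 0,0,0,0,0.0015,0.0004,0, 0,0,0,0,0.0015,0.0004,0]' >/dev/null;python3 lf.py
```

```text
t 4.82 lane [65.6 -1.1 21.3] F [-11.7   0.8  -6.5] ori [ 3.135 -0.231  1.525]
t 5.23 lane [73.3 -0.7 21.2] F [-11.   -1.2  -5.3] ori [ 3.135 -0.231  1.525]
t 5.65 lane [80.9 -0.4 21.3] F [-12.   -1.   -6.1] ori [ 3.135 -0.231  1.525]
```

Sliding steadily, about 12 N. Pushing on.

```bash
M="python3 -m handwheel"
$M '[0,0,0,0.0001,0.0015,0.0004,0, 0,0,0,0.0001,0.0015,0.0004,0, 0,0,0,0.0001,0.0015,0.0004,0, 0,0,0,0.0001,0.0015,0.0004,0, 0,0,0,0.0001,0.0015,0.0004,0]' >/dev/null;python3 lf.py
$M '[0,0,0,0,0.0015,0.0004,0, 0,0,0,0,0.0015,0.0004,0, 0,0,0,0,0.0015,0.0004,0, 0,0,0,0.0001,0.0015,0.0004,0, 0,0,0,0.0001,0.0015,0.0004,0]' >/dev/null;python3 lf.py
$M '[0,0,0,0,0.0015,0.0004,0, 0,0,0,0,0.0015,0.0004,0, 0,0,0,0,0.0015,0.0004,0, 0,0,0,0.0001,0.0015,0.0004,0, 0,0,0,0.0001,0.0015,0.0004,0]' >/dev/null;python3 lf.py
$M '[0,0,0,0,0.0015,0.0004,0, 0,0,0,0,0.0015,0.0004,0, 0,0,0,0,0.0015,0.0004,0, 0,0,0,0.0001,0.0015,0.0004,0, 0,0,0,0.0001,0.0015,0.0004,0]' >/dev/null;python3 lf.py
```

```text
t 6.07 lane [88.5 -0.3 21.3] F [-13.    0.5  -5.5] ori [ 3.135 -0.23   1.525]
t 6.48 lane [96.1 -0.1 21.4] F [-12.7  -0.2  -5.7] ori [ 3.135 -0.23   1.525]
t 6.90 lane [103.5   0.   21.4] F [-14.5   0.2  -8.2] ori [ 3.135 -0.229  1.525]
t 7.32 lane [110.5   0.2  21.4] F [-15.7  -1.   -9.2] ori [ 3.135 -0.228  1.525]
```

```bash
M="python3 -m handwheel"
$M '[0,0,0,0.00005,0.001,0.00025,0, 0,0,0,0.00005,0.001,0.00025,0, 0,0,0,0.00005,0.001,0.00025,0, 0,0,0,0.00005,0.001,0.00025,0, 0,0,0,0.00005,0.001,0.00025,0]' >/dev/null;python3 lf.py
$M '[0,0,0,0.00005,0.001,0.00025,0, 0,0,0,0.00005,0.001,0.00025,0, 0,0,0,0.00005,0.001,0.00025,0, 0,0,0,0.00005,0.001,0.00025,0, 0,0,0,0.00005,0.001,0.00025,0]' >/dev/null;python3 lf.py
$M '[0,0,0,0.00005,0.001,0.00025,0, 0,0,0,0.00005,0.001,0.00025,0, 0,0,0,0.00005,0.001,0.00025,0, 0,0,0,0.00005,0.001,0.00025,0, 0,0,0,0.00005,0.001,0.00025,0]' >/dev/null;python3 lf.py
```

```text
t 7.73 lane [1.153e+02 1.000e-01 2.150e+01] F [-15.8  -0.   -8.7] ori [ 3.135 -0.227  1.525]
t 8.15 lane [127.8   0.7  21.8] F [-1.6 -0.4 -0.5] ori [ 3.137 -0.241  1.525]
t 8.57 lane [133.    0.5  22.1] F [-0.7 -0.4 -0.9] ori [ 3.136 -0.24   1.525]
```

```bash
M="python3 -m handwheel"
$M '[0,0,0,0.0001,0.0018,0.00045,0, 0,0,0,0.0001,0.0018,0.00045,0, 0,0,0,0.0001,0.0018,0.00045,0, 0,0,0,0.0001,0.0018,0.00045,0, 0,0,0,0.0001,0.0018,0.00045,0]' >/dev/null;python3 lf.py
$M '[0,0,0,0.0001,0.0018,0.00045,0, 0,0,0,0.0001,0.0018,0.00045,0, 0,0,0,0.0001,0.0018,0.00045,0, 0,0,0,0.0001,0.0018,0.00045,0, 0,0,0,0.0001,0.0018,0.00045,0]' >/dev/null;python3 lf.py
$M '[0,0,0,0.0001,0.0018,0.00045,0, 0,0,0,0.0001,0.0018,0.00045,0, 0,0,0,0.0001,0.0018,0.00045,0, 0,0,0,0.0001,0.0018,0.00045,0, 0,0,0,0.0001,0.0018,0.00045,0]' >/dev/null;python3 lf.py
$M '[0,0,0,0.00004,0.0008,0.0002,0, 0,0,0,0.00004,0.0008,0.0002,0, 0,0,0,0.00004,0.0008,0.0002,0, 0,0,0,0.00004,0.0008,0.0002,0, 0,0,0,0.00004,0.0008,0.0002,0]' >/dev/null;python3 lf.py
$M '[0,0,0,0.00004,0.0008,0.0002,0, 0,0,0,0.00004,0.0008,0.0002,0, 0,0,0,0.00004,0.0008,0.0002,0, 0,0,0,0.00004,0.0008,0.0002,0, 0,0,0,0.00004,0.0008,0.0002,0]' >/dev/null;python3 lf.py
```

```text
t 8.98 lane [142.2   0.5  22.1] F [-1.1  0.4 -1.2] ori [ 3.136 -0.24   1.525]
t 9.40 lane [151.5   0.4  22. ] F [-0.8  0.9 -0.1] ori [ 3.136 -0.24   1.525]
t 9.82 lane [160.8   0.4  22.1] F [-1.7  0.5 -0.1] ori [ 3.136 -0.24   1.525]
t 10.23 lane [164.7   0.4  22.1] F [-1.2  0.9 -1.9] ori [ 3.136 -0.24   1.525]
t 10.65 lane [168.9   0.4  22. ] F [-0.7 -0.1 -1. ] ori [ 3.136 -0.24   1.525]
```

```bash
M="python3 -m handwheel"
$M '[0,0,0,0.00004,0.0008,0.0002,0, 0,0,0,0.00004,0.0008,0.0002,0, 0,0,0,0.00004,0.0008,0.0002,0, 0,0,0,0.00004,0.0008,0.0002,0]' >/dev/null;python3 lf.py
$M '[0,0,0,0.00004,0.0008,0.0002,0, 0,0,0,0.00004,0.0008,0.0002,0]' >/dev/null;python3 lf.py
```

```text
t 10.98 lane [172.2   0.4  22.1] F [-1.5  0.4 -0.6] ori [ 3.136 -0.24   1.525]
t 11.15 lane [173.9   0.4  22. ] F [-1.9  0.2 -1.2] ori [ 3.136 -0.24   1.525]
```

```bash
M="python3 -m handwheel"
$M '[0,0,0,0.00004,0.0008,0.0002,0, 0,0,0,0.00004,0.0008,0.0002,0]' >/dev/null;python3 lf.py
$M '[0,0,0,0.00004,0.0008,0.0002,0, 0,0,0,0.00004,0.0008,0.0002,0]' >/dev/null;python3 lf.py
```

```text
t 11.32 lane [175.5   0.4  22.1] F [-1.5 -0.2  0.1] ori [ 3.136 -0.24   1.525]
t 11.48 lane [177.2   0.4  22. ] F [-0.4 -0.2  0.1] ori [ 3.136 -0.24   1.525]
```

```bash
M="python3 -m handwheel"
$M '[0,0,0,0.00004,0.0008,0.0002,0, 0,0,0,0.00004,0.0008,0.0002,0]' >/dev/null;python3 lf.py
```

```text
t 11.65 lane [178.8   0.4  22.1] F [-1.   0.4 -0.3] ori [ 3.136 -0.24   1.525]
```

```bash
M="python3 -m handwheel"
$M '[0,0,0,0.00004,0.0008,0.0002,0, 0,0,0,0.00004,0.0008,0.0002,0]' >/dev/null;python3 lf.py
```

```text
t 11.82 lane [180.5   0.4  22.1] F [-1.1 -0.6 -1.6] ori [ 3.136 -0.24   1.525]
```

```bash
M="python3 -m handwheel"
$M '[0,0,0,0.00004,0.0008,0.0002,0, 0,0,0,0.00004,0.0008,0.0002,0]' >/dev/null;python3 lf.py
```

```text
t 11.98 lane [182.1   0.4  22.1] F [-1.6  0.4 -0.9] ori [ 3.136 -0.24   1.525]
```

```bash
M="python3 -m handwheel"
$M '[0,0,0,0.00004,0.0008,0.0002,0]' >/dev/null;python3 lf.py
```

```text
t 12.07 lane [182.9   0.4  22.1] F [-0.5 -0.2 -1.2] ori [ 3.136 -0.24   1.525]
```

```bash
cat > shot.py <<'E'
import sys
from station import status, snapshot
import cv2,json,numpy as np
n=sys.argv[1];s=status.sense();d=snapshot("wrist")
cv2.imwrite(f"pics/{n}.png",d["frame"][:,:,::-1])
json.dump({"K":np.array(d["intrinsics"]).tolist(),"T":np.array(d["T_tool_cam"]).tolist(),"p":s["tool_pos"].tolist(),"o":s["orientation"].tolist()},open(n+".json","w"))
E
python3 shot.py w2
python3 - <<'E'
import cv2
from h import *
w=wcam('w2.json');T=np.load('lane.npy')
cv2.imwrite('pics/w2c.png',cv2.resize(cv2.imread('pics/w2.png')[60:360,200:500],None,fx=2,fy=2))
for p in((190,0,28),(278,26,28),(278,-26,28),(280,0,14),(280,0,0),(288,27,14),(288,-27,14)): print(p,proj(w,T[:3,:3]@np.array(p,float)+T[:3,3]))
E
```

```text
(190, 0, 28) [[317.83297122 297.29941642]]
(278, 26, 28) [[235.71929069  37.64206201]]
(278, -26, 28) [[402.47940583  38.78498938]]
(280, 0, 14) [[318.95953874  41.39911392]]
(280, 0, 0) [[318.72675441  49.76596041]]
(288, 27, 14) [[239.72055543  14.91741246]]
(288, -27, 14) [[398.2684219   16.06062105]]
```

View pics/w2c.png

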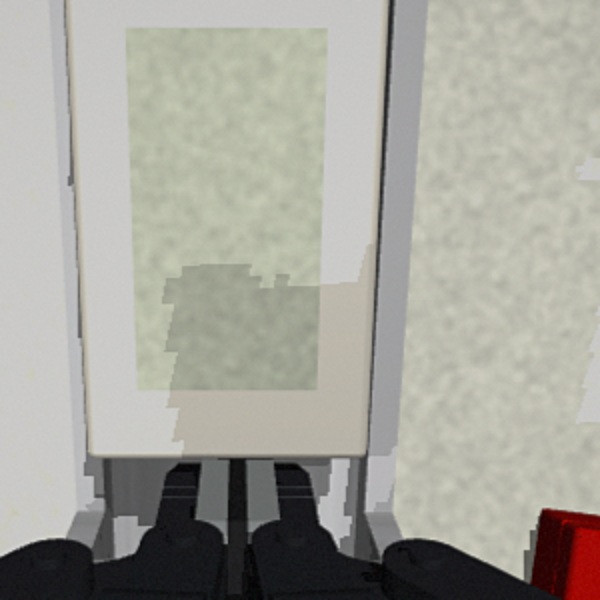

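```bash
M="python3 -m handwheel"
$M '[0,0,0,0.00004,0.0008,0.0002,0]' >/dev/null;python3 lf.py
```

```text
t 12.20 lane [183.6   0.4  22.1] F [-0.7 -0.2 -0.4] ori [ 3.136 -0.24   1.525]
```

```bash
M="python3 -m handwheel"
$M '[0,0,0,0.00004,0.0008,0.0002,0]' >/dev/null;python3 lf.py
```

```text
t 12.28 lane [184.6   0.4  22. ] F [-0.9 -0.  -0.4] ori [ 3.136 -0.24   1.525]
```

```bash
M="python3 -m handwheel"
$M '[0,0,0,0.00004,0.0008,0.0002,0]' >/dev/null;python3 lf.py
```

```text
t 12.37 lane [185.4   0.4  22.1] F [-1.4  0.9 -0.2] ori [ 3.136 -0.24   1.525]
```

```bash
M="python3 -m handwheel"
$M '[0,0,0,0.00004,0.0008,0.0002,0]' >/dev/null;python3 lf.py
```

```text
t 12.45 lane [186.2   0.4  22. ] F [-1.8 -0.1 -1.2] ori [ 3.136 -0.24   1.525]
```

```bash
M="python3 -m handwheel"
$M '[0,0,0,0.00004,0.0008,0.0002,0]' >/dev/null;python3 lf.py
```

```text
t 12.53 lane [187.1   0.4  22. ] F [-1.3 -0.8 -1.1] ori [ 3.136 -0.24   1.525]
```

```bash
M="python3 -m handwheel"
$M '[0,0,0,0.00004,0.0008,0.0002,0]' >/dev/null;python3 lf.py
```

```text
t 12.62 lane [187.9   0.4  22.1] F [-0.7  0.3 -0.8] ori [ 3.136 -0.24   1.525]
```

Run:
```python
import cv2
cv2.imwrite('pics/w2d.png',cv2.resize(cv2.imread('pics/w2.png')[0:120,200:440],None,fx=3,fy=3))
```

```text
(no output)
```

View pics/w2d.png

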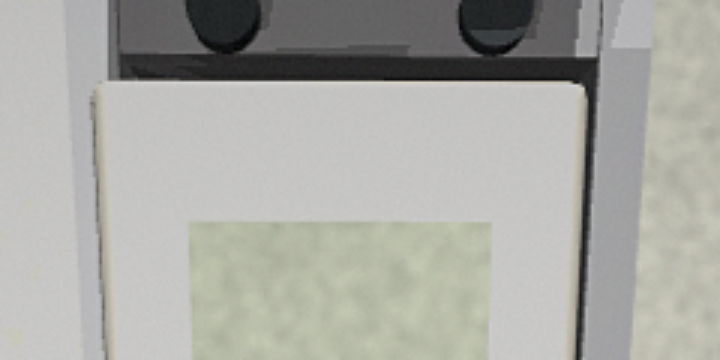

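```bash
M="python3 -m handwheel"
$M '[0,0,0,0.00003,0.0006,0.00015,0]' >/dev/null;python3 lf.py
```

```text
t 12.70 lane [188.6   0.4  22.1] F [-1.2  0.5 -0.1] ori [ 3.136 -0.24   1.525]
```

```bash
M="python3 -m handwheel"
$M '[0,0,0,0.00003,0.0006,0.00015,0]' >/dev/null;python3 lf.py
```

```text
t 12.78 lane [188.6   0.4  22.1] F [-3.2  0.4  0. ] ori [ 3.136 -0.239  1.525]
```

```bash
M="python3 -m handwheel"
$M '[0,0,0,0.00003,0.0006,0.00015,0]' >/dev/null;python3 lf.py
```

```text
t 12.87 lane [188.7   0.4  22.2] F [-5.5  1.3  0.3] ori [ 3.136 -0.238  1.526]
```

```bash
M="python3 -m handwheel"
$M '[0,0,0,-0.0003,-0.0058,-0.0015,0, 0,0,0,-0.0003,-0.0058,-0.0015,0, 0,0,0,-0.0003,-0.006,0.0243,0, 0,0,0,-0.0003,-0.006,0.0243,0, 0,0,0,0,0,0,0.07]' >/dev/null
$M '[0,0,0,0.0007,0.0216,0.0054,0.07, 0,0,0,0.0007,0.0216,0.0054,0.07, 0,0,0,0.0007,0.0216,0.0054,0.07, 0,0,0,0,0,0,0.07, 0,0,0,0,0,0,0.07]';python3 lf.py
```

```text
t: 13.7
tool_pos: [548.0, -151.0, 174.2]
orientation: [3.136, -0.24, 1.527]
contact_force: [-0.7, -0.3, -0.2]
opening: 0.818
grip_force: 0.0
t 13.70 lane [245.3   1.7  72. ] F [-0.4  0.7 -0.1] ori [ 3.136 -0.24   1.527]
```

```bash
M="python3 -m handwheel"
$M '[-0.004,0,0,0.0002,0.003,-0.014,0.07, 0,0,0,0.0002,0.003,-0.014,0.07, 0,0,0,0.0002,0.0025,-0.012,0.07, 0,0,0,0,0.0018,-0.0078,0.07, 0,0,0,0,0.0012,-0.005,0.07]' >/dev/null
$M '[0,0,0,0,0,0,0.07, 0,0,0,0,0,0,0.07]' >/dev/null;python3 lf.py; python3 shot.py w3
python3 - <<'E'
import cv2
cv2.imwrite('pics/w3c.png',cv2.resize(cv2.imread('pics/w3.png')[160:480,140:500],None,fx=1.8,fy=1.8))
E
```

```text
t 14.28 lane [242.5   1.4  18. ] F [-0.5  0.2 -0.2] ori [ 3.136 -0.236  1.525]
```

View pics/w3c.png

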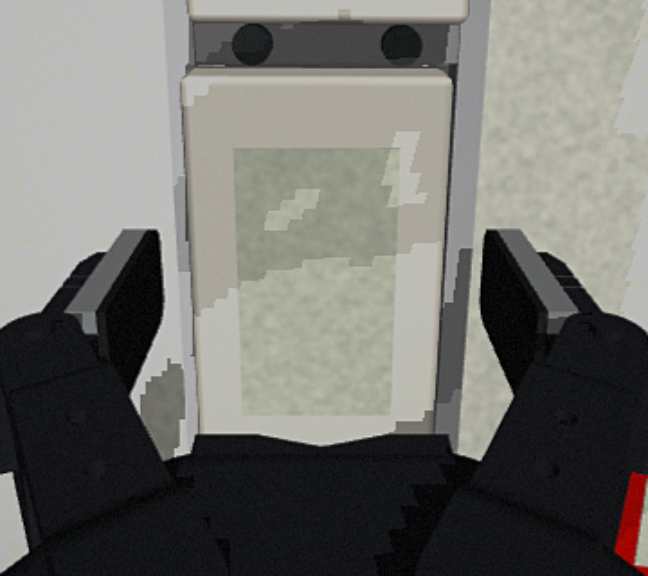

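```bash
M="python3 -m handwheel"
$M '[0.008,0,0,0,0,0,0.06, 0,0,0,0,0,0,0.056, 0,0,0,0,0,0,0.053, 0,0,0,0,0,0,0.051, 0,0,0,0,0,0,0.05]' 20;python3 lf.py
$M '[0,0,0,0,0,0,0.048, 0,0,0,0,0,0,0.045, 0,0,0,0,0,0,0.045, 0,0,0,0,0,0,0.045]' 20;python3 lf.py
```

```text
t: 14.75
tool_pos: [548.7, -140.7, 121.8]
orientation: [3.136, -0.244, 1.525]
contact_force: [-1.7, -1.4, 4.1]
opening: 0.603
grip_force: 21.8
t 14.75 lane [242.7   1.5  18.7] F [-0.4  1.6  4.3] ori [ 3.136 -0.244  1.525]
t: 15.08
tool_pos: [548.7, -140.6, 121.8]
orientation: [3.136, -0.244, 1.525]
contact_force: [-1.7, -1.8, 6.5]
opening: 0.604
grip_force: 22.1
t 15.08 lane [242.8   1.5  18.7] F [-0.3  1.6  6.8] ori [ 3.136 -0.244  1.525]
```

```bash
M="python3 -m handwheel"
$M '[0,0,0,0,-0.0009,0.0039,0.045, 0,0,0,-0.0001,-0.0017,0.0068,0.045, 0,0,0,-0.0001,-0.0024,0.0097,0.045, 0,0,0,-0.0001,-0.0024,0.0097,0.045, 0,0,0,-0.0001,-0.0024,0.0097,0.045]';python3 lf.py
```

```text
t: 15.5
tool_pos: [548.5, -150.1, 162.2]
orientation: [3.136, -0.245, 1.525]
contact_force: [-0.2, 0.4, -2.1]
opening: 0.601
grip_force: 21.6
t 15.50 lane [243.3   1.2  60.1] F [-0.1  0.2 -2.1] ori [ 3.136 -0.245  1.525]
```

```bash
M="python3 -m handwheel"
$M '[0,0,0,-0.0001,-0.0024,0.0097,0.045, 0,0,0,-0.0001,-0.0024,0.0097,0.045, 0,0,0,-0.0002,-0.0036,0.0145,0.045, 0,0,0,-0.0002,-0.0036,0.0145,0.045, 0,0,0,0,0,0.01,0.045]';python3 lf.py
$M '[0,0,0,0,0,0.01,0.045, 0,0,0,0,0,0,0.045]'; python3 lf.py
```

```text
t: 15.92
tool_pos: [548.2, -163.0, 221.5]
orientation: [3.134, -0.243, 1.525]
contact_force: [0.1, 0.2, -1.5]
opening: 0.603
grip_force: 21.6
t 15.92 lane [245.2   0.9 120.8] F [-0.1 -0.1 -1.5] ori [ 3.134 -0.243  1.525]
t: 16.08
tool_pos: [548.6, -162.4, 231.9]
orientation: [3.132, -0.243, 1.526]
contact_force: [0.6, -0.4, -2.1]
opening: 0.606
grip_force: 21.6
t 16.08 lane [248.3   0.5 130.8] F [-0.9 -0.6 -2. ] ori [ 3.132 -0.243  1.526]
```

```bash
M="python3 -m handwheel"
$M '[-0.061,0.003,0,-0.0015,0.012,0.003,0.045, -0.061,0.008,0,-0.003,0.024,0.004,0.045, -0.061,0.007,0,-0.0045,0.034,0.004,0.045, -0.061,0.003,0,-0.0045,0.034,0.004,0.045, 0,0,0,-0.0045,0.034,0.004,0.045]' >/dev/null
$M '[0,0,0,-0.0045,0.034,0.004,0.045, 0,0,0,-0.0045,0.034,0.004,0.045, 0,0,0,-0.0045,0.034,0.004,0.045, 0,0,0,-0.0045,0.034,0.004,0.045, 0,0,0,-0.0045,0.034,0.004,0.045]'
$M '[0,0,0,-0.0045,0.034,0.004,0.045, 0,0,0,-0.0045,0.034,0.004,0.045, 0,0,0,-0.0045,0.034,0.001,0.045, 0,0,0,-0.003,0.024,0,0.045, 0,0,0,-0.0015,0.012,0,0.045]' >/dev/null
$M '[0,0,0,0,0,0,0.045, 0,0,0,0,0,0,0.045]'
python3 shot.py w4;python3 - <<'E'
import cv2
from h import *
w=wcam('w4.json');cv2.imwrite('pics/w4c.png',cv2.imread('pics/w4.png'))
a=np.arange(0,2*np.pi,np.pi/4);print(proj(w,np.c_[485+70*np.cos(a),353+70*np.sin(a),74+0*a]).round())
E
```

```text
t: 16.92
tool_pos: [505.9, 147.8, 268.1]
orientation: [-3.136, 0.0, 1.524]
contact_force: [0.0, 0.1, -1.3]
opening: 0.604
grip_force: 21.6
t: 17.5
tool_pos: [488.7, 283.7, 276.8]
orientation: [-3.136, 0.002, 1.525]
contact_force: [-0.4, -0.5, -0.7]
opening: 0.607
grip_force: 21.6
[[392. 125.]
 [368.  64.]
 [307.  40.]
 [249.  70.]
 [231. 132.]
 [259. 188.]
 [315. 208.]
 [369. 183.]]
```

View pics/w4.png

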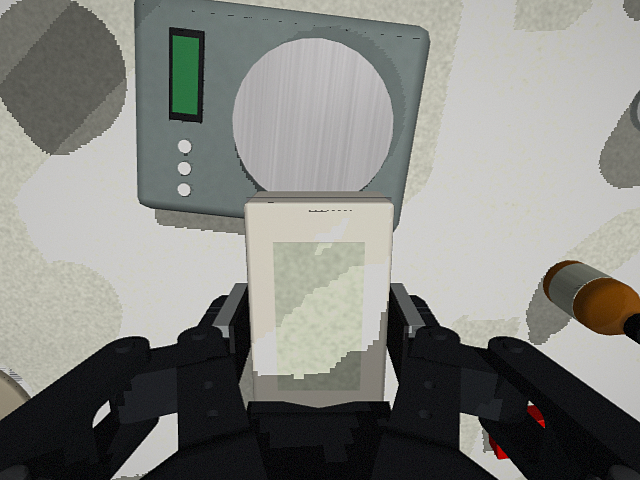

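```bash
M="python3 -m handwheel"
$M '[0,-0.005,0,-0.0005,0.010,-0.006,0.045, 0,0,0,-0.0005,0.018,-0.012,0.045, 0,0,0,-0.0005,0.018,-0.02,0.045, 0,0,0,-0.0005,0.014,-0.025,0.045, 0,0,0,-0.0005,0.010,-0.025,0.045]' >/dev/null
$M '[0,0,0,0,0,-0.025,0.045, 0,0,0,0,0,-0.02,0.045, 0,0,0,0,0,-0.014,0.045, 0,0,0,0,0,-0.008,0.045, 0,0,0,0,0,-0.004,0.045]' >/dev/null
$M '[0,0,0,0,0,0,0.045]'
```

```text
t: 18.47
tool_pos: [486.6, 353.3, 117.8]
orientation: [-3.141, 0.001, 1.523]
contact_force: [-0.4, -0.4, -1.3]
opening: 0.606
grip_force: 21.5
```

```bash
M="python3 -m handwheel"
$M '[0,0,0,0,0,-0.006,0.045, 0,0,0,0,0,-0.005,0.045, 0,0,0,0,0,-0.005,0.045, 0,0,0,0,0,-0.003,0.045, 0,0,0,0,0,-0.002,0.045]'
```

```text
t: 18.88
tool_pos: [486.5, 353.9, 97.2]
orientation: [3.141, 0.0, 1.524]
contact_force: [0.1, 0.6, -2.6]
opening: 0.603
grip_force: 21.6
```

```bash
M="python3 -m handwheel"
$M '[0,0,0,0,0,-0.001,0.045, 0,0,0,0,0,-0.001,0.045]'
```

```text
t: 19.05
tool_pos: [486.7, 354.0, 95.5]
orientation: [3.141, 0.0, 1.524]
contact_force: [0.3, 0.8, -1.3]
opening: 0.608
grip_force: 21.6
```

```bash
M="python3 -m handwheel"
$M '[0,0,0,0,0,-0.001,0.045]'
```

```text
t: 19.13
tool_pos: [486.8, 354.1, 94.6]
orientation: [3.141, -0.0, 1.524]
contact_force: [0.3, -0.3, -0.8]
opening: 0.605
grip_force: 21.6
```

```bash
M="python3 -m handwheel"
$M '[0,0,0,0,0,-0.001,0.045, 0,0,0,0,0,0,0.045]'
```

```text
t: 19.3
tool_pos: [486.6, 353.9, 93.4]
orientation: [3.141, 0.0, 1.524]
contact_force: [0.1, -0.7, -2.4]
opening: 0.601
grip_force: 21.6
```

```bash
M="python3 -m handwheel"
$M '[0,0,0,0,0,-0.001,0.045, 0,0,0,0,0,0,0.045]'
```

```text
t: 19.47
tool_pos: [486.8, 354.0, 92.6]
orientation: [3.141, -0.0, 1.524]
contact_force: [-0.3, 0.7, -0.9]
opening: 0.604
grip_force: 21.6
```

```bash
M="python3 -m handwheel"
$M '[0,0,0,0,0,-0.0008,0.045, 0,0,0,0,0,0,0.045]'
```

```text
t: 19.63
tool_pos: [486.8, 354.0, 92.5]
orientation: [3.14, -0.0, 1.524]
contact_force: [-1.0, -0.1, 4.3]
opening: 0.605
grip_force: 22.2
```

```bash
M="python3 -m handwheel"
$M '[0,0,0,0,0,0,0.052, 0,0,0,0,0,0,0.054, 0,0,0,0,0,0,0.058, 0,0,0,0,0,0,0.066, 0,0,0,0,0,0,0.072]'
$M '[0,0,0,0,0,0.005,0.075, 0,0,0,0,0,0.01,0.075, 0,0,0,0,0,0.02,0.075, 0,0,0,0,0,0.03,0.075, 0,0,0,0,0,0.03,0.075]' >/dev/null
$M '[0,0,0,0,-0.03,0.02,0.075, 0,0,0,0,-0.03,0.02,0.075, 0,0,0,0,-0.01,0.01,0.075, 0,0,0,0,0,0,0.075, 0,0,0,0,0,0,0.075]'
python3 shot.py w5
python3 - <<'E'
from h import *
w=wcam('w5.json')
a=np.arange(0,2*np.pi,np.pi/2);print(proj(w,np.c_[486+70*np.cos(a),354+70*np.sin(a),74+0*a]).round(),proj(w,[[486+sx*26+0*sy,354+sy*44,102] for sx in(1,-1) for sy in(1,-1)]).round())
E
```

```text
t: 20.05
tool_pos: [486.7, 354.0, 91.5]
orientation: [3.141, 0.0, 1.524]
contact_force: [0.9, 0.7, -0.4]
opening: 0.845
grip_force: 0.0
t: 20.88
tool_pos: [487.0, 284.2, 237.6]
orientation: [3.139, -0.002, 1.523]
contact_force: [-0.2, 0.2, 0.5]
opening: 0.878
grip_force: 0.0
[[403. 124.]
 [306.  27.]
 [220. 133.]
 [316. 217.]] [[346.  57.]
 [350. 189.]
 [268.  61.]
 [278. 193.]]
```

View pics/w5.png

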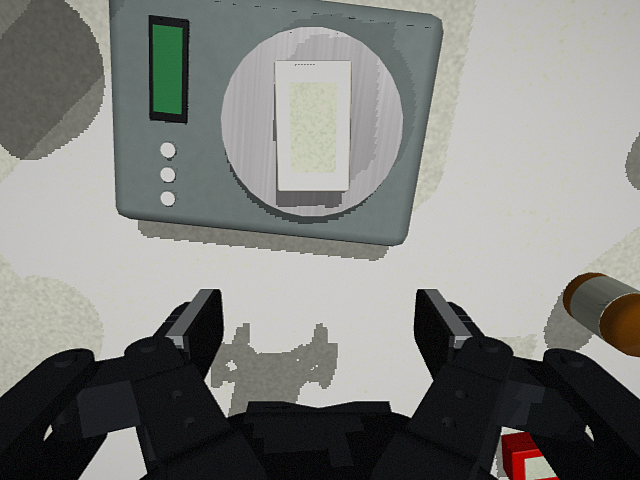

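The box lies flat and lid up near the middle of the pan. Its corners, about (275,61) to (350,190), are within a few pixels of where they should be, and the gripper is clear.

```bash
python3 -c "
from station import manip; print(manip.close_job())"
```

```text
the job is handed in; nothing more can be done
None
```

The jammed box was nudged up to the stop bar, lifted out and released flat and lid up near the middle of the balance pan, and the job was handed in at about 21 s of the 72 s allowed; no verdict came back.

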